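Clear the masking-tape stand

TASK

Clear the tape stand for a roll change: pull the retaining flange up by its black knob, past the spring catch and off the spindle, and set it down flat, knob up, on the bench clear of the stand and the blue tray. Then slide the cream masking-tape roll up off the spindle and set it down flat inside the blue tray, inside its walls. Lower both parts to rest before letting go rather than dropping them, and leave the other things on the bench where they are.

Things in the scene. Friction and masses are not known exactly. Their poses are not given: they have to be found in the camera images.
- stand: Tape stand, fixed to the bench: grey base plate 16 mm high, 150 mm wide, from 90 mm behind (-x) to 145 mm ahead (+x) of the spindle axis. Origin on the bench under that axis, z up. On it an aluminium platter, 140 mm diameter, top 22 mm above the bench, and on the platter a black core hub, 72 mm diameter, 6 mm high. Steel spindle upright at the centre.
- spindle_tip (a point): Tip of the stand's steel spindle (16 mm diameter), 88 mm above the bench. Three brass spring balls in the spindle, 8 mm below this point, stand out 3.5 mm and hold the flange down: a straight upward pull of about 8 to 15 N (its weight included) brings its disc past them, then it slides free.
- guide_roller (a point): Top of the stand's white guide roller, 18 mm diameter, 70 mm above the bench, at x = +115, y = -35 mm of the stand. A thin steel cutter blade, 66 mm high, stands at x = +120, y = +40 mm of the stand. Both fixed.
- flange_knob (a point): Retaining flange, 0.2 kg: dark grey disc, 100 mm diameter, 4 mm thick, 19 mm bore, with a black knob on it (44 mm diameter, from 4 to 52 mm above the disc's underside, red dot on top, hollow inside over the spindle tip). This point is on the axis, 30 mm above the disc's underside; z up. At the start the disc lies on the tape roll, under the spring balls.
- roll_centre (a point): Cream masking-tape roll, 0.2 to 0.37 kg: ring, 110 mm outer diameter, 76 mm bore (wall 17 mm), 48 mm high. This point is on its axis half-way up, in the open bore; z along the axis. At the start it lies on the platter round the core hub, with 30 mm free between spindle and core: take it by the wall from above, one finger in the bore.
- tray_in (a point): Blue shallow tray, fixed to the bench, 200 by 200 mm outside, 28 mm high, walls and floor 4 mm. This point is the centre of the tray's inner floor, 4 mm above the bench; x and y run parallel to its sides.
- blue_roll: Bystander: blue tape roll lying flat on the bench, 110 mm diameter, 48 mm high. Origin: centre of its underside.
- mug: Bystander: white mug, 80 mm diameter, 90 mm high. Origin: centre of its underside.
- tin: Bystander: closed sample tin, 84 mm diameter, 105 mm high. Origin: centre of its underside.
- meter: Bystander: hand-held colour meter standing on its dock, white with an orange head, 75 by 65 mm, 183 mm high. Origin: centre of its underside.

How it is judged:
By the outcome, as a careful person would: the job done as asked, in the order asked, and still so for the second after the job is handed in, with the robot touching nothing.
It also fails if it takes over 58 s, if anything falls off the work surface, if the arm or the gripper's body presses on something with over 40 N, if the wrist force passes 120 N, or if a joint passes its speed limit or range.

ROBOT

A 6-joint arm with a two-finger parallel gripper is mounted at the origin on the work surface. World frame = base frame: x ahead of the robot, y to its left, z up, the work surface at z = 0. Lengths are in m, angles in rad, forces in N, time in s.
With the tool pointing down it reaches from about 0.25 to 0.775 m from the base axis. Payload 4 kg.
Tool frame: the origin (TCP) lies midway between the tips of the shut fingers; the grasp point (between the pads) lies 19 mm behind it (robot.pinch_z is the distance from the TCP to the grasp point, in m); x points along the fingers, y is the direction in which the jaws open and shut, and the axes are right-handed (so a half turn about x gives the same grasp; the last joint's range is limited). The gripper opens to 94 mm and grips with 3 to 60 N. Pads are 16 mm wide; open, the fingers measure 119 mm over their backs; the gripper's body (75 mm by 177 mm) begins 78 mm behind the grasp point.
Start: joints at [1.207, 0.087, 1.371, -0, 1.684, -0.103], TCP at [0.142, 0.531, 0.206] pointing down, gripper open.
Joint ranges: [-3.1, 3.1], [-0.76, 2.03], [0.27, 2.55], [-1.08, 4.22], [0.17, 2.65], [-2.57, 2.57]. Speed limits (rad/s): [2.79, 2.79, 3.14, 3.14, 3.14, 3.14].

INTERFACE

Orientations are given as [roll, pitch, yaw] about the fixed x, y, z axes, in that order (R = Rz(yaw) Ry(pitch) Rx(roll)).
In Python, from bench import robot, imaging gives the robot as it stands. The module is installed in compiled form; this text tells all that it offers.
- The arm moves only by the tool drive_tool, never from a script. Its argument "commands" is a list that holds one entry, the list of rows, each a list of 4 numbers: the shift along the tool's x, y, z as a fraction of full scale, then the turn about the tool's x as a fraction of full scale. A call has 1 to 20 rows; each row shifts and turns the commanded pose from where the row before left it, along the tool's axes as they then stand; what a row does not reach is not made up. Full scale, the value 1, is 0.25 m for a shift and 360 degrees for a turn. A row lasts 1/10 s, in which the tool goes at most 50 mm and 8.59 degrees, less where a joint would pass 70% of its speed; a pose out of reach is approached as far as the arm can. A call with a number of a shift or a turn outside -1 to 1 is refused whole. A call with a gripper value outside its range is refused whole. "grip" is the opening, from 0 (shut) to 1 (fully open), set as the call begins (left out, the last holds). The fingers move at their own pace and stop on an object; the grip force is fixed at half the most. Time passes only in rows, so rows that do not move let the fingers close. It gives the time, the measured TCP pose, the force and the opening at its end, in the units of the state.
- robot.get_obs(): the state, without advancing time (a new reading comes with each control period).
- imaging.snapshot(name): name is "side" or "top" or "wrist"; returns a dict with "pixels" (384x512x3 uint8, red, green, blue), "z_map" (384x512 float32, m along the optical axis (not along the pixel's ray), 0 where there is no reading), "mtx" (3x3 intrinsics, pixels), "k1" (the pictures are not rectified: a ray, as slopes to the right and down, at radius r is drawn at 1 + k1 r^2 times it, then the intrinsics apply), "extrinsics" (4x4, takes a point from world to camera coordinates). Camera axes: x right, y up, looking along -z (the intrinsics and any distortion apply to the point x, -y, -z); pixel columns grow to the right and rows downward; lengths in m; the calibration is good to about 2 mm. A picture is of the moment at which its call begins.
- robot.close_job(): hands the job in, once; it reports no verdict.
The state is a dict: "time": time; "joint_positions": joint angles; "qvel": joint speeds; "joint_torque": joint torques, N m; "tool_pos": TCP position; "ee_rot": TCP orientation; "wrist_force": force on the tool from outside, world axes, zero at the start; "wrist_torque": the same for the moment, N m; "width": finger opening in m.
Only numpy, scipy, OpenCV 4.12 (cv2) and the standard library are available. Lean on these libraries where they do the work, as an engineer would, in place of code of your own. Each camera call takes 0.05 s, during which the arm holds its last target.

## Working session

There is one attempt and no reset: what is moved stays moved. The work goes in short steps, Python scripts to look and compute and a tool call to move; the robot and the scene stay as the last step left them, time stands still between calls to the robot, and variables do not carry over. Pictures are saved under pics/ and viewed, and the job is handed in when it is done.

Besides the shell and the picture viewer there is one more tool, called after "Request:" as name([rows], argument=value, ...), one row to a line, values as JSON. drive_tool: Moves the arm, as the interface text tells. Shift numbers are shares of 0.25 m and turn numbers shares of 360 degrees, none past 1 either way. Its arguments: {"type":"object","properties":{"commands":{"type":"array","items":{"type":"array","items":{"type":"array","items":{"type":"number","minimum":-1,"maximum":1}}}},"grip":{"type":"number"}},"required":["commands"]}

```bash
mkdir -p pics
python3 - <<'E'
from bench import robot, imaging
import cv2, numpy as np
print(robot.get_obs(), robot.pinch_z)
for n in ["side","top","wrist"]:
    s=imaging.snapshot(n); np.savez(f"{n}0.npz",**{k:np.array(v) for k,v in s.items()})
    cv2.imwrite(f"pics/{n}0.png",s["pixels"][:,:,::-1]); print(n,s["mtx"],s["k1"],s["extrinsics"])
E
```

```text
{'time': 0.0, 'joint_positions': array([ 1.20688346e+00,  8.79182544e-02,  1.37223063e+00, -6.90306570e-06,
        1.68357026e+00, -1.03121733e-01]), 'qvel': array([ 0.00140502, -0.00057353,  0.00079867, -0.00125028,  0.00077873,
        0.00052146]), 'joint_torque': array([-1.88208302e-03, -3.40180850e+01, -3.02424967e+01,  7.16042938e-02,
        3.28712433e-02, -1.60838340e-04]), 'tool_pos': array([0.14164153, 0.53089459, 0.20433623]), 'ee_rot': array([-1.67069169,  1.56866983, -1.9314836 ]), 'wrist_force': array([-1.56400169, -0.11050621,  0.76605203]), 'wrist_torque': array([-0.01783653,  0.0207462 ,  0.00503593]), 'width': 0.09397557548574229} 0.0188
side [[483.69120896   0.         262.90946753]
 [  0.         483.69120896 193.27103908]
 [  0.           0.           1.        ]] -0.056915754824101376 [[ 0.86218676 -0.50638029 -0.01459435 -0.53825267]
 [ 0.34021494  0.55743956  0.75730769 -0.29862369]
 [-0.37535022 -0.65790587  0.65289514 -1.4451579 ]
 [ 0.          0.          0.          1.        ]]
top [[437.86324734   0.         254.40864593]
 [  0.         437.86324734 189.77493748]
 [  0.           0.           1.        ]] 0.02596466081063354 [[ 0.02550942 -0.99938571  0.02403067 -0.03158376]
 [ 0.98265432  0.02948478  0.18308781 -0.61592978]
 [-0.18368388  0.01894338  0.98280282 -1.53164028]
 [ 0.          0.          0.          1.        ]]
wrist [[325.68222505   0.         254.13789161]
 [  0.         325.68222505 188.71148493]
 [  0.           0.           1.        ]] -0.001333149485405729 [[ 0.2597841   0.96566456 -0.00204304 -0.54840113]
 [-0.93141863  0.25001165 -0.26448727  0.02611537]
 [-0.2548952   0.07061252  0.96438701 -0.39158323]
 [ 0.          0.          0.          1.        ]]
```

View pics/side0.png

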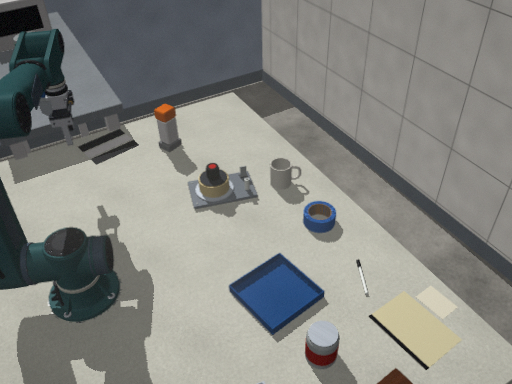

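View pics/top0.png

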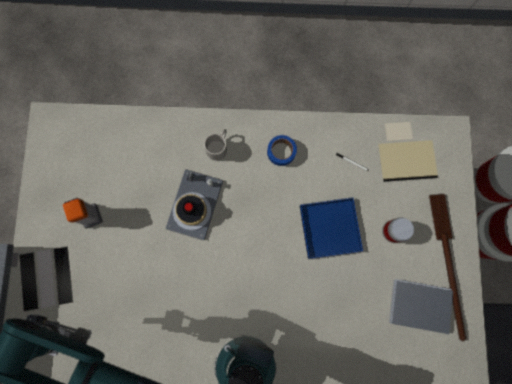

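View pics/wrist0.png

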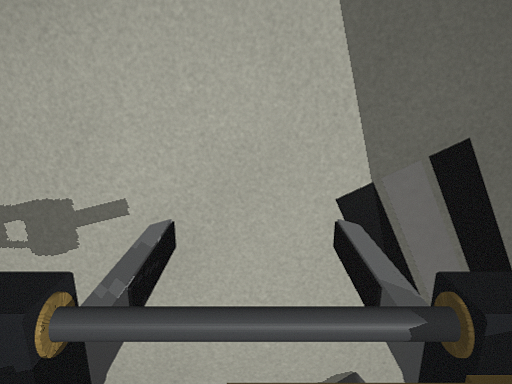

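Side view: stand with flange at about (212,180), tray at (277,293), blue roll (319,216), mug (281,174), meter (167,130) and tin (322,343). Top view: red dot at (189,208), tray at (331,228). The wrist camera sees only bare bench. Next I measure the stand and tray.

```bash
cat > h.py <<'E'
import numpy as np, cv2
def load(f): return dict(np.load(f))
def proj(s,P):
    P=np.atleast_2d(P); E=s["extrinsics"]; c=P@E[:3,:3].T+E[:3,3]
    a=c[:,0]/-c[:,2]; b=-c[:,1]/-c[:,2]; f=1+float(s["k1"])*(a*a+b*b); M=s["mtx"]
    return np.c_[M[0,0]*a*f+M[0,2], M[1,1]*b*f+M[1,2]]
def ray(s,uv):
    uv=np.atleast_2d(uv).astype(float)
    D=np.array([float(s["k1"]),0,0,0])
    n=cv2.undistortPoints(uv.reshape(-1,1,2),s["mtx"],D).reshape(-1,2)
    d=np.c_[n[:,0],-n[:,1],-np.ones(len(n))]; R=s["extrinsics"][:3,:3]
    return -R.T@s["extrinsics"][:3,3], d@R   # dir with unit depth
def onz(s,uv,z):
    o,d=ray(s,uv); return o+d*((z-o[2])/d[:,2])[:,None]
def cloud(s):
    h,w=s["z_map"].shape; v,u=np.mgrid[:h,:w]; o,d=ray(s,np.c_[u.ravel(),v.ravel()])
    return (o+d*s["z_map"].reshape(-1,1)).reshape(h,w,3)
def tri(s1,p1,s2,p2):
    A=np.zeros((3,3));b=np.zeros(3)
    for s,p in((s1,p1),(s2,p2)):
        o,d=ray(s,p); d=d[0]/np.linalg.norm(d[0]); Q=np.eye(3)-np.outer(d,d); A+=Q;b+=Q@o
    return np.linalg.solve(A,b)
E
python3 - <<'E'
from h import *
S,T=load("side0.npz"),load("top0.npz")
def hsv(s): return cv2.cvtColor(s["pixels"],cv2.COLOR_RGB2HSV)
def red(s,box):
    H=hsv(s); m=((H[...,0]<6)|(H[...,0]>174))&(H[...,1]>150)&(H[...,2]>60)
    k=np.zeros_like(m); x0,x1,y0,y1=box; k[y0:y1,x0:x1]=1; m&=k
    v,u=np.nonzero(m); return np.array([u.mean(),v.mean()]),len(u)
ps,ns=red(S,(200,225,155,180)); pt,nt=red(T,(175,205,195,220))
print(ps,ns,pt,nt); P=tri(S,ps,T,pt); print("dot",P, proj(S,P)-ps,proj(T,P)-pt, onz(T,pt,.122),onz(S,ps,.122))
for n,s,box in(("T",T,(290,375,190,270)),("S",S,(225,330,250,335))):
    H=hsv(s); m=((H[...,0]>100)&(H[...,0]<125)&(H[...,1]>120)).astype(np.uint8)
    x0,x1,y0,y1=box; k=np.zeros_like(m);k[y0:y1,x0:x1]=1;m*=k
    c=max(cv2.findContours(m,0,cv2.CHAIN_APPROX_NONE)[0],key=cv2.contourArea)
    print(n,"tray rect",cv2.minAreaRect(c))
    C=cloud(s); p=C[m>0]; print("z pct",np.percentile(p[:,2],[5,30,50,95]))
    f=p[abs(p[:,2]-np.median(p[:,2]))<.004]
    print("floor rect",cv2.minAreaRect(f[:,:2].astype(np.float32)*1000))
    r=onz(s,c.reshape(-1,2),.028); print("rim rect",cv2.minAreaRect(r[:,:2].astype(np.float32)*1000))
C=cloud(T)
for name,(z0,z1),box in(("base",(.012,.019),(160,235,165,245)),("all",(.045,.3),(30,420,120,250)),):
    x0,x1,y0,y1=box; k=np.zeros(C.shape[:2],bool);k[y0:y1,x0:x1]=1
    m=k&(C[...,2]>z0)&(C[...,2]<z1)
    n,L,st,_=cv2.connectedComponentsWithStats(m.astype(np.uint8))
    for i in range(1,n):
        if st[i,4]<8: continue
        p=C[L==i]; print(name,st[i],"min",p.min(0).round(3),"max",p.max(0).round(3))
        if name=="base": print(cv2.minAreaRect(p[:,:2].astype(np.float32)*1000))
E
python3 - <<'E'
import cv2
a=cv2.imread('pics/side0.png')[130:240,150:340]; cv2.imwrite('pics/sidecrop.png',cv2.resize(a,None,fx=4,fy=4,interpolation=cv2.INTER_CUBIC))
a=cv2.imread('pics/top0.png')[120:250,150:310]; cv2.imwrite('pics/topcrop.png',cv2.resize(a,None,fx=4,fy=4,interpolation=cv2.INTER_CUBIC))
E
```

```text
[211.92 165.72] 25 [188.07017544 206.47368421] 57
dot [0.54058908 0.21278082 0.12295227] [[-0.43216672  0.09563775]] [[ 0.15843805 -0.42706761]] [[0.53922902 0.21336933 0.122     ]] [[0.54261388 0.21364264 0.122     ]]
T tray rect ((331.1318054199219, 227.8002166748047), (53.324676513671875, 55.7116813659668), 82.23483276367188)
z pct [-0.00149509  0.00244577  0.00468667  0.0245112 ]
floor rect ((493.76495361328125, -300.51629638671875), (192.49301147460938, 189.6624298095703), 9.344074249267578)
rim rect ((490.0804138183594, -297.47900390625), (193.89857482910156, 199.24891662597656), 9.421062469482422)
S tray rect ((277.2385559082031, 289.99420166015625), (64.35710906982422, 72.2698745727539), 53.39292907714844)
z pct [0.00033291 0.00346184 0.0051507  0.02780622]
floor rect ((493.04473876953125, -301.62115478515625), (200.1980438232422, 196.6354217529297), 8.618063926696777)
rim rect ((488.4353942871094, -308.53155517578125), (206.30201721191406, 206.69593811035156), 9.36817741394043)
base [177 170  46  37 586] min [0.559 0.107 0.012] max [0.693 0.271 0.019]
((628.2874145507812, 18
[... 438 characters left out ...]
211 207   4   7  13] min [0.533 0.132 0.013] max [0.555 0.143 0.019]
((543.5659790039062, 137.3480987548828), (21.9110050201416, 11.086167335510254), 0.09094748646020889)
all [204 129  23  29 224] min [0.736 0.094 0.046] max [0.841 0.173 0.099]
all [268 135  29  28 285] min [ 0.725 -0.166  0.045] max [ 0.831 -0.061  0.057]
all [189 172   3   7  14] min [0.651 0.217 0.052] max [0.675 0.224 0.077]
all [207 179   6   6  23] min [0.633 0.141 0.048] max [0.651 0.158 0.071]
all [175 194  32  31 764] min [0.485 0.158 0.046] max [0.593 0.267 0.131]
all [ 63 198  34  27 655] min [0.473 0.542 0.046] max [0.55  0.615 0.189]
all [385 217  28  25 544] min [ 0.444 -0.567  0.045] max [ 0.528 -0.488  0.115]
```

View pics/sidecrop.png

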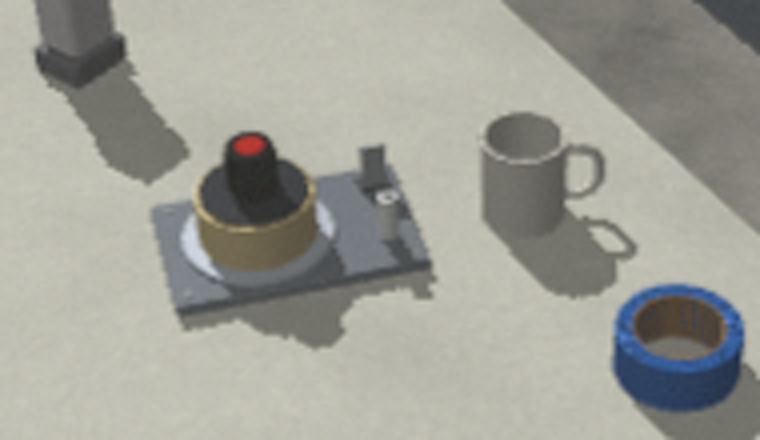

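View pics/topcrop.png

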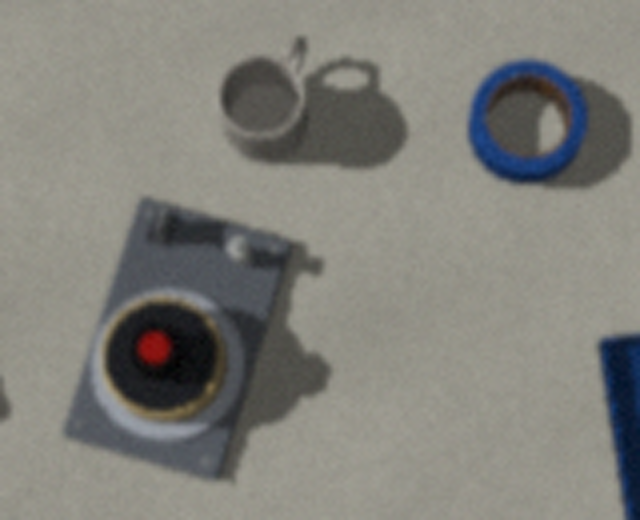

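```bash
cat >> h.py <<'E'
from scipy.spatial.transform import Rotation as Ro
def toolR(o): return Ro.from_euler("xyz",o["ee_rot"]).as_matrix()
def delta(o,target,axis_y=None):
    R=toolR(o); print("tool y",R[:,1].round(4),"x",R[:,0].round(4)); t=R.T@(np.array(target)-o["tool_pos"])
    print("tool shift mm",(t*1000).round(1),"frac",(t/.25).round(4))
def rep(o): print("t",round(o["time"],2),"tcp",o["tool_pos"].round(4),"F",o["wrist_force"].round(1),"w",round(o["width"],4),"q",o["joint_positions"].round(3))
E
python3 - <<'E'
from h import *; from bench import robot
o=robot.get_obs(); rep(o); print(toolR(o).round(4)); delta(o,[.541,.213,.206])
delta(o,[.541,.213,.25])
E
```

```text
t 0.15 tcp [0.1417 0.531  0.2046] F [ 0.1 -0.6  0.6] w 0.0939 q [ 1.207  0.088  1.372  0.     1.684 -0.103]
[[-6.000e-04  2.578e-01  9.662e-01]
 [-1.600e-03  9.662e-01 -2.578e-01]
 [-1.000e+00 -1.700e-03 -2.000e-04]]
tool y [ 0.2578  0.9662 -0.0017] x [-6.0e-04 -1.6e-03 -1.0e+00]
tool shift mm [  -1.2 -204.3  467.8] frac [-0.0046 -0.8172  1.8713]
tool y [ 0.2578  0.9662 -0.0017] x [-6.0e-04 -1.6e-03 -1.0e+00]
tool shift mm [ -45.2 -204.4  467.8] frac [-0.1806 -0.8175  1.8712]
```

Request:
drive_tool([
  [[-0.01,-0.02,0.05,0],[-0.01,-0.05,0.117,0],[-0.01,-0.051,0.117,0],[-0.01,-0.051,0.117,0],[-0.01,-0.051,0.117,0],[-0.01,-0.051,0.117,0],[-0.01,-0.051,0.117,0],[-0.01,-0.051,0.117,0],[-0.01,-0.051,0.117,0],[-0.01,-0.051,0.117,0],[-0.01,-0.051,0.117,0],[-0.01,-0.051,0.117,0],[-0.01,-0.051,0.117,0],[-0.01,-0.051,0.117,0],[-0.01,-0.051,0.117,0],[-0.01,-0.051,0.117,0],[0,-0.03,0.066,0],[0,0,0,0],[0,0,0,0]],
], grip=1)

```text
time: 2.05
tool_pos: [0.5407, 0.2143, 0.2452]
ee_rot: [3.039, 1.569, 2.778]
wrist_force: [0.1, 0.3, -0.2]
width: 0.0938
```

Run:
```python
from h import *; from bench import robot,imaging
o=robot.get_obs(); rep(o); delta(o,[.541,.213,.25])
s=imaging.snapshot("wrist"); np.savez("wrist1.npz",**{k:np.array(v) for k,v in s.items()}); cv2.imwrite("pics/wrist1.png",s["pixels"][:,:,::-1])
H=cv2.cvtColor(s["pixels"],cv2.COLOR_RGB2HSV); m=((H[...,0]<6)|(H[...,0]>174))&(H[...,1]>150)&(H[...,2]>60)
v,u=np.nonzero(m); 
if len(u):
  p=[u.mean(),v.mean()]; print("red",p,len(u),"onz",onz(s,p,.122)); print(np.median(cloud(s)[m],axis=0))
```

```text
t 2.05 tcp [0.5407 0.2143 0.2452] F [ 0.1  0.3 -0.2] w 0.0938 q [ 2.790e-01  1.550e-01  1.218e+00  1.000e-03  1.770e+00 -1.030e+00]
tool y [2.581e-01 9.661e-01 1.000e-04] x [-1.3e-03  5.0e-04 -1.0e+00]
tool shift mm [-4.8 -1.2  0.6] frac [-0.0193 -0.0046  0.0024]
red [np.float64(252.24701873935265), np.float64(183.46848381601362)] 587 onz [[0.5403519 0.2117687 0.122    ]]
[0.54012929 0.21187624 0.12227689]
```

View pics/wrist1.png

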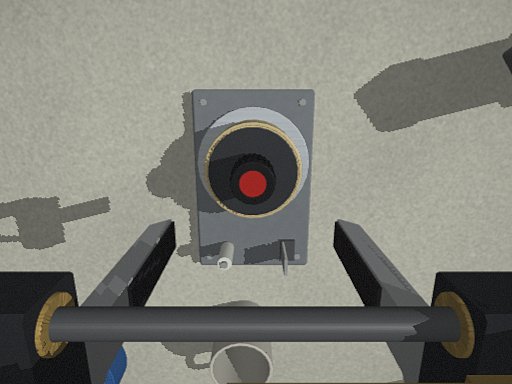

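The wrist view shows the red dot at (252,183), about 2 mm to the left of the midpoint between the fingers. The guide roller (225,260) and blade (288,255) lie well below finger height. I'll descend with a small correction.

Request:
drive_tool([
  [[0.03,-0.008,0.001,0],[0.08,0,0,0],[0.08,0,0,0],[0.08,0,0,0],[0.08,0,0,0],[0.08,0,0,0],[0.08,0,0,0],[0.08,0,0,0],[0.04,0,0,0],[0.022,0,0,0],[0,0,0,0]],
])

```text
time: 3.2
tool_pos: [0.5404, 0.2125, 0.082]
ee_rot: [-2.703, 1.57, -2.963]
wrist_force: [-0.6, 0.1, 0.4]
width: 0.094
```

Request:
drive_tool([
  [[0,0,0,0],[0,0,0,0],[0,0,0,0],[0,0,0,0],[0,0,0,0],[0,0,0,0]],
], grip=0)

```text
time: 3.8
tool_pos: [0.5411, 0.2122, 0.0826]
ee_rot: [0.859, 1.571, 0.598]
wrist_force: [0.1, 0.4, 0.1]
width: 0.0492
```

Request:
drive_tool([
  [[0,0,0,0],[0,0,0,0],[0,0,0,0],[0,0,0,0]],
])

```text
time: 4.2
tool_pos: [0.5411, 0.2122, 0.0825]
ee_rot: [1.031, 1.571, 0.77]
wrist_force: [0.1, -0.7, -1.2]
width: 0.0442
```

Width settled at 44.2 mm, so the knob is held. Next a slow straight pull.

Request:
drive_tool([
  [[-0.008,0,0,0],[-0.008,0,0,0],[-0.008,0,0,0],[-0.008,0,0,0],[-0.008,0,0,0],[-0.008,0,0,0],[-0.008,0,0,0],[-0.008,0,0,0],[-0.008,0,0,0],[-0.008,0,0,0],[-0.008,0,0,0],[-0.008,0,0,0],[-0.008,0,0,0],[-0.008,0,0,0],[-0.008,0,0,0],[-0.008,0,0,0]],
])

```text
time: 5.8
tool_pos: [0.541, 0.2122, 0.1146]
ee_rot: [2.45, 1.571, 2.189]
wrist_force: [-0.2, 0.8, -2.4]
width: 0.0439
```

Run:
```python
from h import *; from bench import robot,imaging
o=robot.get_obs(); rep(o)
s=imaging.snapshot("side"); cv2.imwrite("pics/side1.png",cv2.resize(s["pixels"][100:230,130:310,::-1],None,fx=4,fy=4,interpolation=cv2.INTER_CUBIC))
```

```text
t 5.8 tcp [0.541  0.2122 0.1146] F [-0.2  0.8 -2.4] w 0.0439 q [ 0.276  0.19   1.436  0.     1.515 -1.034]
```

View pics/side1.png

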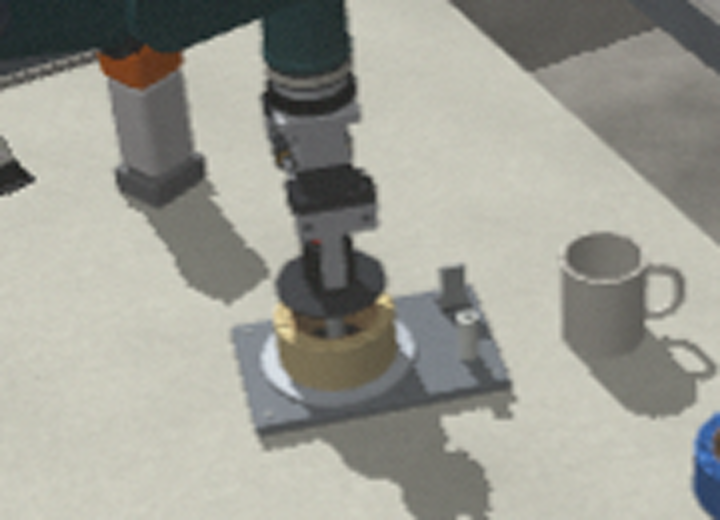

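The side view shows the flange off the spindle, level, held by the knob at about (330,275), and the roll still on the platter. I'll lift it and carry it to bare bench between stand and tray.

Request:
drive_tool([
  [[-0.03,0,0,0],[-0.06,0,0,0],[-0.06,0,0,0],[-0.05,-0.02,0,0],[0,-0.05,0.005,0],[0,-0.07,0.005,0],[0,-0.07,0.005,0],[0,-0.07,0.005,0],[0,-0.07,0.005,0],[0,-0.07,0.005,0],[0,-0.07,0.01,0],[0,-0.07,0.01,0],[0,-0.07,0.01,0],[0,-0.07,0.01,0],[0,-0.07,0.01,0],[0,-0.07,0,0],[0,-0.07,0,0],[0,-0.05,0,0],[0,-0.02,0,0],[0,0,0,0]],
])

```text
time: 7.85
tool_pos: [0.4968, -0.0304, 0.1643]
ee_rot: [2.281, 1.57, 2.018]
wrist_force: [0.0, -0.9, -2.8]
width: 0.0441
```

Request:
drive_tool([
  [[0.03,0,0,0],[0.06,0,0,0],[0.08,0,0,0],[0.08,0,0,0],[0.08,0,0,0],[0.08,0,0,0],[0.06,0,0,0],[0.04,0,0,0],[0.02,0,0,0],[0,0,0,0]],
])

```text
time: 8.85
tool_pos: [0.4968, -0.0292, 0.0313]
ee_rot: [3.047, 1.57, 2.787]
wrist_force: [-1.4, 0.1, -2.2]
width: 0.0441
```

Run:
```python
from h import *; from bench import robot,imaging
o=robot.get_obs(); rep(o); delta(o,[.5,-.02,.0125])
s=imaging.snapshot("side"); np.savez("side2.npz",**{k:np.array(v) for k,v in s.items()}); cv2.imwrite("pics/side2.png",cv2.resize(s["pixels"][120:320,130:340,::-1],None,fx=3,fy=3,interpolation=cv2.INTER_CUBIC)[:600])
```

```text
t 8.85 tcp [ 0.4968 -0.0292  0.0313] F [-1.4  0.1 -2.2] w 0.0441 q [-0.173  0.076  1.738  0.     1.328 -1.484]
tool y [2.573e-01 9.663e-01 1.000e-04] x [-1.2e-03  4.0e-04 -1.0e+00]
tool shift mm [18.8  9.7  0.7] frac [0.0753 0.039  0.0028]
```

View pics/side2.png

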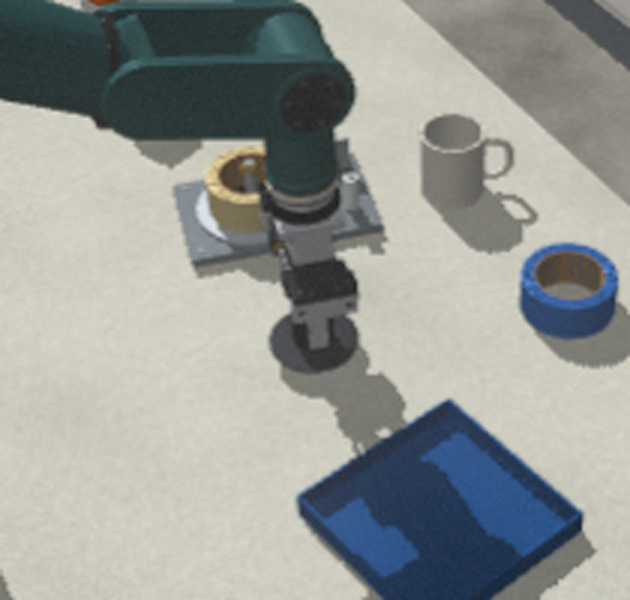

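The flange is level, hovering over bare bench at about (315,340), clear of stand and tray. I'll lower it gently.

Request:
drive_tool([
  [[0.02,0,0,0],[0.02,0,0,0],[0.012,0,0,0],[0.006,0,0,0],[0.004,0,0,0],[0.004,0,0,0],[0,0,0,0]],
])

```text
time: 9.6
tool_pos: [0.4972, -0.0297, 0.0154]
ee_rot: [2.079, 1.571, 1.818]
wrist_force: [0.2, 0.3, -1.6]
width: 0.0441
```

Request:
drive_tool([
  [[0.003,0,0,0],[0.003,0,0,0],[0,0,0,0]],
])

```text
time: 9.9
tool_pos: [0.4971, -0.0296, 0.0139]
ee_rot: [2.682, 1.571, 2.422]
wrist_force: [0.3, -0.7, -2.0]
width: 0.0443
```

Request:
drive_tool([
  [[0.003,0,0,0],[0.002,0,0,0],[0,0,0,0]],
])

```text
time: 10.2
tool_pos: [0.4971, -0.0297, 0.0126]
ee_rot: [2.997, 1.571, 2.736]
wrist_force: [-0.2, -1.1, -2.1]
width: 0.0442
```

Request:
drive_tool([
  [[0.002,0,0,0],[0.002,0,0,0],[0,0,0,0]],
])

```text
time: 10.5
tool_pos: [0.4972, -0.0297, 0.0125]
ee_rot: [0.162, 1.571, -0.099]
wrist_force: [-3.3, -0.3, 3.6]
width: 0.0441
```

The force rose from -2 to +3.6 N, so the flange is on the bench. I'll release and rise.

Request:
drive_tool([
  [[0,0,0,0],[0,0,0,0],[0,0,0,0],[0,0,0,0],[0,0,0,0],[0,0,0,0]],
], grip=0.9)

```text
time: 11.1
tool_pos: [0.4972, -0.0297, 0.0116]
ee_rot: [1.532, 1.571, 1.271]
wrist_force: [0.2, -0.1, -0.4]
width: 0.0839
```

Request:
drive_tool([
  [[-0.03,0,0,0],[-0.06,0,0,0],[-0.1,0,0,0],[-0.12,0,0,0],[-0.12,0,0,0],[-0.12,0,0,0],[-0.1,0,0,0],[-0.08,0,0,0],[0,0,0,0]],
])

```text
time: 12.0
tool_pos: [0.4991, -0.03, 0.1985]
ee_rot: [0.098, 1.563, -0.163]
wrist_force: [0.5, -0.6, 0.4]
width: 0.0849
```

Run:
```python
from h import *; from bench import robot,imaging
o=robot.get_obs(); rep(o)
for n in("side","top"):
    s=imaging.snapshot(n); np.savez(f"{n}3.npz",**{k:np.array(v) for k,v in s.items()}); cv2.imwrite(f"pics/{n}3.png",s["pixels"][:,:,::-1])
```

```text
t 12.0 tcp [ 0.4991 -0.03    0.1985] F [ 0.5 -0.6  0.4] w 0.0849 q [-0.174 -0.029  1.504  0.     1.659 -1.484]
```

View pics/side3.png

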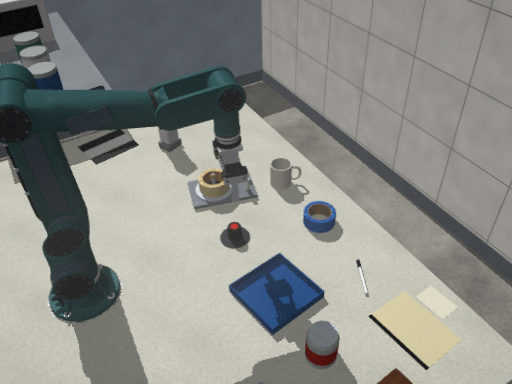

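View pics/top3.png

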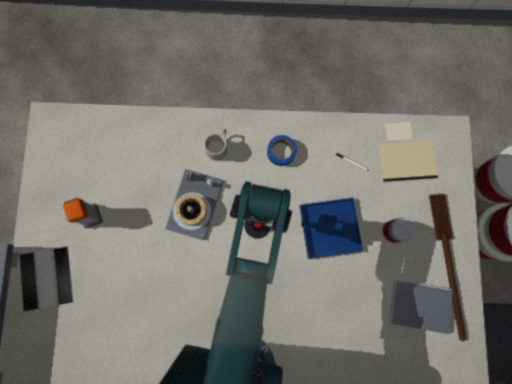

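Flange is upright and flat on the bench: side (235,235), top (258,225). Stand, roll and bystanders look unchanged. Next I locate the exposed roll's ring.

Run:
```python
from h import *; from bench import robot
o=robot.get_obs(); T=load("top3.npz"); S=load("side3.npz")
C=cloud(T); k=np.zeros(C.shape[:2],bool);k[185:240,165:220]=1
m=k&(abs(C[...,2]-.070)<.006)
r=onz(T,np.argwhere(m)[:,::-1],.07)[:,:2]
c,rad=cv2.minEnclosingCircle(r.astype(np.float32)*1000); print("ring",c,rad,r.mean(0),m.sum())
H=cv2.cvtColor(T["pixels"],cv2.COLOR_RGB2HSV); m2=(m&(H[...,1]>60)); r=onz(T,np.argwhere(m2)[:,::-1],.07)[:,:2]; print(cv2.minEnclosingCircle(r.astype(np.float32)*1000),m2.sum())
C=cloud(S); k=np.zeros(C.shape[:2],bool);k[160:210,190:235]=1
m=k&(abs(C[...,2]-.070)<.004); r=onz(S,np.argwhere(m)[:,::-1],.07)[:,:2]; print("side",cv2.minEnclosingCircle(r.astype(np.float32)*1000),r.mean(0),m.sum())
print(o["tool_pos"]); c=np.array([.541,.212]); u=toolR(o)[:2,1]; t=c+.0465*u; print(t); delta(o,[*t,.12])
```

```text
ring (539.1954956054688, 211.74560546875) 55.38248825073242 [0.53980132 0.21102793] 375
((537.9313354492188, 211.95399475097656), 54.428993225097656) 345
side ((536.8544921875, 209.8577423095703), 56.767127990722656) [0.52682928 0.21060606] 200
[ 0.49719898 -0.02969516  0.19432337]
[0.55299053 0.25692747]
tool y [2.579e-01 9.662e-01 2.000e-04] x [ 8.e-04 -0.e+00 -1.e+00]
tool shift mm [ 74.4 291.3 -20.1] frac [ 0.2974  1.1652 -0.0802]
```

Request:
drive_tool([
  [[0,0.03,0,0],[0,0.08,-0.0075,0],[0,0.1,-0.0075,0],[0,0.1,-0.0075,0],[0,0.1,-0.0075,0],[0,0.1,-0.0075,0],[0,0.1,-0.0075,0],[0,0.1,-0.0075,0],[0,0.1,-0.0075,0],[0,0.1,-0.0075,0],[0,0.1,-0.0075,0],[0,0.1,-0.0075,0],[0,0.055,-0.006,0],[0.04,0,0,0],[0.04,0,0,0],[0.02,0,0,0],[0,0,0,0],[0,0,0,0]],
], grip=0.33)

```text
time: 13.9
tool_pos: [0.5508, 0.2566, 0.1692]
ee_rot: [-2.305, 1.571, -2.566]
wrist_force: [0.1, 0.5, 0.2]
width: 0.0313
```

Run:
```python
from h import *; from bench import robot,imaging
o=robot.get_obs(); rep(o); R=toolR(o)
s=imaging.snapshot("wrist"); np.savez("wrist4.npz",**{k:np.array(v) for k,v in s.items()})
C=cloud(s); xy=C[...,:2]-np.array([.54,.212]); d=np.hypot(xy[...,0],xy[...,1])
m=(abs(C[...,2]-.07)<.004)&(d<.065); p=np.argwhere(m)[:,::-1]; r=onz(s,p,.07)[:,:2]
print("n",m.sum(),cv2.minEnclosingCircle(r.astype(np.float32)*1000))
im=s["pixels"][:,:,::-1].copy()
for rr,col in((.055,(0,0,255)),(.038,(0,255,0))):
    a=np.linspace(0,2*np.pi,90); q=proj(s,np.c_[.5405+rr*np.cos(a),.212+rr*np.sin(a),0*a+.07]); cv2.polylines(im,[q.astype(np.int32)],True,col,1)
cv2.imwrite("pics/wrist4.png",im)
t=np.array([.5405,.212])+.0465*R[:2,1]; delta(o,[*t,.034])
# finger tip mid check
print(proj(s,o["tool_pos"]+np.outer([-.0155,0,.0155],R[:,1])))
```

```text
t 13.9 tcp [0.5508 0.2566 0.1692] F [0.1 0.5 0.2] w 0.0313 q [ 0.343  0.225  1.286 -0.     1.631 -0.966]
n 5634 ((539.8084716796875, 212.68145751953125), 54.653968811035156)
tool y [ 2.589e-01  9.659e-01 -2.000e-04] x [-2.e-04 -1.e-04 -1.e+00]
tool shift mm [135.2   0.8   1.6] frac [0.5406 0.0032 0.0063]
[[229.15889201 234.55464167]
 [255.30771505 234.50621522]
 [281.45901145 234.45699684]]
```

View pics/wrist4.png

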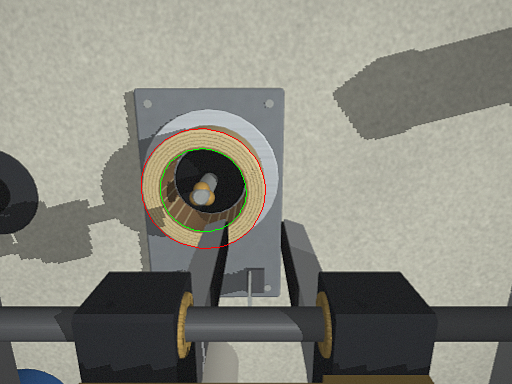

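The overlay circles fit the cream ring, centred at about (205,189), and the fingers straddle its right wall. I'll descend.

Request:
drive_tool([
  [[0.02,0.003,0.005,0],[0.06,0,0,0],[0.08,0,0,0],[0.08,0,0,0],[0.08,0,0,0],[0.06,0,0,0],[0.05,0,0,0],[0.04,0,0,0],[0.04,0,0,0],[0.03,0,0,0],[0,0,0,0]],
])

```text
time: 15.05
tool_pos: [0.5517, 0.2576, 0.033]
ee_rot: [-2.56, 1.569, -2.821]
wrist_force: [0.6, 0.2, -0.9]
width: 0.0306
```

Request:
drive_tool([
  [[0,0,0,0],[0,0,0,0],[0,0,0,0],[0,0,0,0],[0,0,0,0],[0,0,0,0]],
], grip=0)

```text
time: 15.65
tool_pos: [0.5529, 0.2579, 0.0351]
ee_rot: [0.546, 1.569, 0.285]
wrist_force: [0.3, -0.5, 2.6]
width: 0.0176
```

Request:
drive_tool([
  [[0,0,0,0],[-0.01,0,0,0],[-0.02,0,0,0],[-0.03,0,0,0],[-0.03,0,0,0],[-0.03,0,0,0],[-0.04,0,0,0],[-0.04,0,0,0],[-0.04,0,0,0],[-0.04,0,0,0],[-0.04,0,0,0],[-0.04,0,0,0],[-0.03,0,0,0],[-0.02,0,0,0],[0,0,0,0]],
])

```text
time: 17.15
tool_pos: [0.5527, 0.258, 0.1378]
ee_rot: [0.646, 1.569, 0.385]
wrist_force: [0.5, -0.3, -2.8]
width: 0.0181
```

Run:
```python
from h import *; from bench import robot,imaging
o=robot.get_obs(); rep(o); R=toolR(o)
t=np.array([.492,-.301])+.0465*R[:2,1]; print(t); delta(o,[*t,o["tool_pos"][2]])
s=imaging.snapshot("side"); np.savez("side5.npz",**{k:np.array(v) for k,v in s.items()}); cv2.imwrite("pics/side5.png",cv2.resize(s["pixels"][90:240,130:340,::-1],None,fx=3,fy=3,interpolation=cv2.INTER_CUBIC))
```

```text
t 17.15 tcp [0.5527 0.258  0.1378] F [ 0.5 -0.3 -2.8] w 0.0181 q [ 0.344  0.24   1.33   0.     1.57  -0.966]
[ 0.50398698 -0.25607161]
tool y [0.2578 0.9662 0.001 ] x [ 1.6e-03  6.0e-04 -1.0e+00]
tool shift mm [-4.000e-01 -5.093e+02  8.540e+01] frac [-1.6000e-03 -2.0372e+00  3.4170e-01]
```

View pics/side5.png

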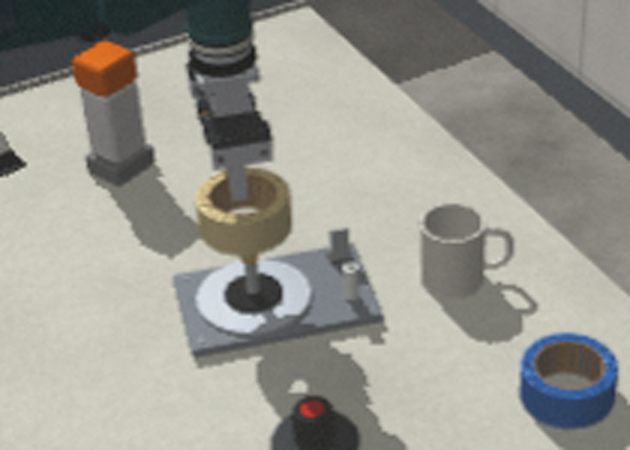

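The side view shows the roll level above the spindle tip, held by its wall at about (243,210); the core hub stayed on the platter. I'll carry it to the tray.

Request:
drive_tool([
  [[-0.02,-0.03,0.006,0],[-0.02,-0.06,0.01,0],[0,-0.09,0.016,0],[0,-0.09,0.016,0],[0,-0.09,0.016,0],[0,-0.09,0.016,0],[0,-0.09,0.016,0],[0,-0.09,0.016,0],[0,-0.09,0.016,0],[0,-0.09,0.016,0],[0,-0.09,0.016,0],[0,-0.09,0.016,0],[0,-0.09,0.016,0],[0,-0.09,0.016,0],[0,-0.09,0.016,0],[0,-0.09,0.016,0],[0,-0.09,0.016,0],[0,-0.09,0.016,0],[0,-0.09,0.016,0],[0,-0.09,0.016,0]],
])

```text
time: 19.2
tool_pos: [0.5143, -0.1766, 0.147]
ee_rot: [-2.335, 1.57, -2.596]
wrist_force: [0.0, -0.8, -3.5]
width: 0.0176
```

Request:
drive_tool([
  [[0,-0.09,0.016,0],[0,-0.08,0.01,0],[0,-0.07,0.01,0],[0,-0.05,0.006,0],[0,-0.03,0,0],[0,-0.015,0,0],[0.04,0,0,0],[0.06,0,0,0],[0.06,0,0,0],[0.06,0,0,0],[0.04,0,0,0],[0.02,0,0,0],[0,0,0,0]],
])

```text
time: 20.5
tool_pos: [0.5035, -0.258, 0.0754]
ee_rot: [2.77, 1.569, 2.51]
wrist_force: [-0.4, -0.1, -2.6]
width: 0.0178
```

Run:
```python
from h import *; from bench import robot,imaging
o=robot.get_obs(); rep(o); R=toolR(o)
t=np.array([.492,-.301])+.0465*R[:2,1]; print(t); delta(o,[*t,.0165])
for n in("side","wrist"):
    s=imaging.snapshot(n); np.savez(n+"6.npz",**{k:np.array(v) for k,v in s.items()}); 
    im=s["pixels"][:,:,::-1]; 
    if n=="side": im=cv2.resize(im[170:370,190:370],None,fx=3,fy=3,interpolation=cv2.INTER_CUBIC)
    cv2.imwrite(f"pics/{n}6.png",im)
```

```text
t 20.5 tcp [ 0.5035 -0.258   0.0754] F [-0.4 -0.1 -2.6] w 0.0178 q [-0.574  0.184  1.523  0.     1.436 -1.884]
[ 0.50398427 -0.25607088]
tool y [2.577e-01 9.662e-01 8.000e-04] x [-0.0017  0.0013 -1.    ]
tool shift mm [58.9  1.9  0.1] frac [0.2358 0.0076 0.0003]
```

View pics/side6.png

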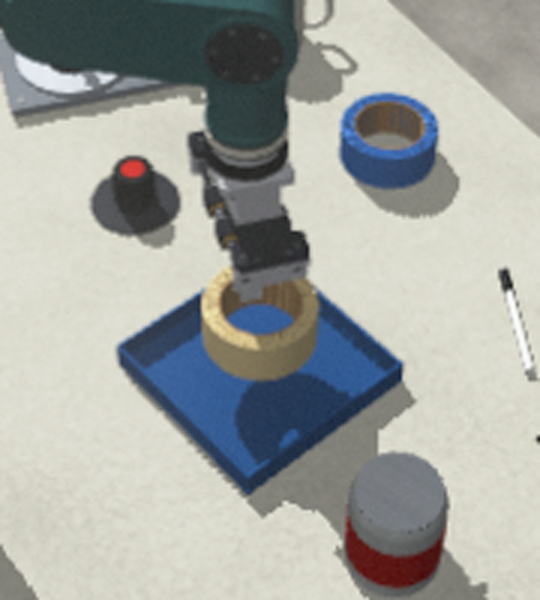

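View pics/wrist6.png

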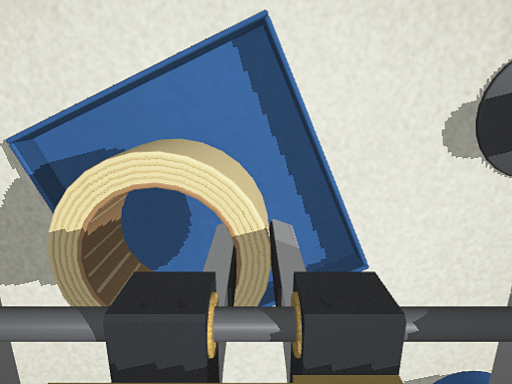

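Side view: roll level over the tray at about (260,325), flange standing clear at (135,195). Wrist view: the tray surrounds the roll. I'll check its centre and tilt before lowering.

Run:
```python
from h import *
for n in("side6","wrist6"):
    s=load(n+".npz"); C=cloud(s); H=cv2.cvtColor(s["pixels"],cv2.COLOR_RGB2HSV)
    d=np.hypot(C[...,0]-.492,C[...,1]+.301)
    m=(d<.065)&(abs(C[...,2]-.111)<.012)&(H[...,1]>40)&(H[...,0]<35)
    p=C[m]; 
    for _ in range(4):
        A=np.c_[p[:,:2]-[.492,-.301],np.ones(len(p))]; q=np.linalg.lstsq(A,p[:,2],rcond=None)[0]; e=p[:,2]-A@q; p=p[e>-0.003] if _<3 else p
    print(n,len(p),q.round(4),e.std(),cv2.minEnclosingCircle(p[:,:2].astype(np.float32)*1000))
# tray rim via wrist: blue pixels near z .028
s=load("wrist6.npz"); C=cloud(s); H=cv2.cvtColor(s["pixels"],cv2.COLOR_RGB2HSV)
m=(H[...,0]>100)&(H[...,0]<125)&(H[...,1]>120)&(abs(C[...,2]-.028)<.003)&(abs(C[...,0]-.49)<.14)&(abs(C[...,1]+.3)<.14)
p=C[m]; print(len(p),p.min(0),p.max(0),cv2.minAreaRect(p[:,:2].astype(np.float32)*1000))
```

```text
side6 359 [-0.0004  0.0009  0.1101] 0.00186155385794749 ((486.8578186035156, -304.8926696777344), 56.798980712890625)
wrist6 14079 [-0.0011  0.0029  0.111 ] 0.0007656694508273641 ((491.6133117675781, -303.4537353515625), 55.462646484375)
3753 [ 0.37816679 -0.41362137  0.02500582] [ 0.58656858 -0.18663479  0.02996274] ((491.7012939453125, -300.12249755859375), (198.487548828125, 199.59202575683594), 9.145003318786621)
```

Roll is level (tilt under 0.2°). Its centre is (0.4916, -0.3035) and the tray's is (0.4917, -0.3001). Lowering with +3 mm in tool y.

Request:
drive_tool([
  [[0.03,0.006,0,0],[0.04,0.006,0,0],[0.04,0,0,0],[0.04,0,0,0],[0.03,0,0,0],[0.02,0,0,0],[0.012,0,0,0],[0.006,0,0,0],[0,0,0,0]],
])

```text
time: 21.5
tool_pos: [0.5049, -0.2556, 0.0223]
ee_rot: [-0.041, 1.571, -0.302]
wrist_force: [0.1, 0.9, -2.9]
width: 0.0176
```

Request:
drive_tool([
  [[0.004,0,0,0],[0.004,0,0,0],[0,0,0,0]],
])

```text
time: 21.8
tool_pos: [0.5049, -0.2555, 0.0203]
ee_rot: [0.369, 1.571, 0.109]
wrist_force: [-0.5, 0.5, -2.5]
width: 0.0179
```

Request:
drive_tool([
  [[0.004,0,0,0],[0.004,0,0,0],[0,0,0,0]],
])

```text
time: 22.1
tool_pos: [0.5047, -0.2554, 0.018]
ee_rot: [2.637, 1.57, 2.376]
wrist_force: [0.7, 0.1, -2.4]
width: 0.0177
```

Request:
drive_tool([
  [[0.003,0,0,0],[0.002,0,0,0],[0,0,0,0]],
])

```text
time: 22.4
tool_pos: [0.5049, -0.2555, 0.0172]
ee_rot: [0.436, 1.571, 0.175]
wrist_force: [-0.9, -0.2, -0.9]
width: 0.0178
```

Request:
drive_tool([
  [[0.002,0,0,0],[0.002,0,0,0],[0,0,0,0]],
])

```text
time: 22.7
tool_pos: [0.505, -0.2555, 0.017]
ee_rot: [-0.093, 1.57, -0.354]
wrist_force: [-2.7, 1.8, 6.3]
width: 0.0178
```

The force rose to +6 N, so the roll is on the tray floor. I'll open a little and rise straight up.

Request:
drive_tool([
  [[0,0,0,0],[0,0,0,0],[0,0,0,0],[0,0,0,0],[0,0,0,0]],
], grip=0.34)

```text
time: 23.2
tool_pos: [0.5048, -0.2556, 0.0157]
ee_rot: [2.736, 1.571, 2.476]
wrist_force: [0.2, 0.0, 0.1]
width: 0.0319
```

Request:
drive_tool([
  [[-0.02,0,0,0],[-0.04,0,0,0],[-0.08,0,0,0],[-0.12,0,0,0],[-0.14,0,0,0],[-0.14,0,0,0],[-0.1,0,0,0],[-0.06,0,0,0],[0,0,0,0],[0,0,0,0]],
])

```text
time: 24.2
tool_pos: [0.5045, -0.2553, 0.1902]
ee_rot: [2.737, 1.57, 2.476]
wrist_force: [0.1, -0.5, -0.4]
width: 0.032
```

Run:
```python
from h import *; from bench import robot,imaging
o=robot.get_obs(); rep(o)
for n in("side","wrist","top"):
    s=imaging.snapshot(n); np.savez(n+"7.npz",**{k:np.array(v) for k,v in s.items()}); cv2.imwrite(f"pics/{n}7.png",s["pixels"][:,:,::-1])
s=load("wrist7.npz"); C=cloud(s); H=cv2.cvtColor(s["pixels"],cv2.COLOR_RGB2HSV)
d=np.hypot(C[...,0]-.492,C[...,1]+.301); m=(d<.068)&(abs(C[...,2]-.052)<.008)&(H[...,1]>40)&(H[...,0]<35); p=C[m]
A=np.c_[p[:,:2]-[.492,-.301],np.ones(len(p))]; print(len(p),np.linalg.lstsq(A,p[:,2],rcond=None)[0].round(4),cv2.minEnclosingCircle(p[:,:2].astype(np.float32)*1000))
```

```text
t 24.2 tcp [ 0.5045 -0.2553  0.1902] F [ 0.1 -0.5 -0.4] w 0.032 q [-0.569  0.126  1.359  0.     1.658 -1.879]
4815 [-0.0022  0.0016  0.0515] ((491.8939208984375, -300.60992431640625), 54.97559356689453)
```

View pics/side7.png

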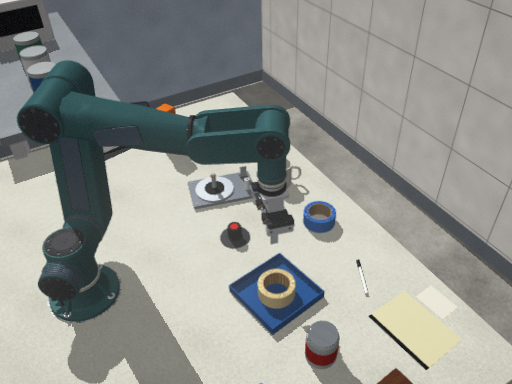

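View pics/wrist7.png

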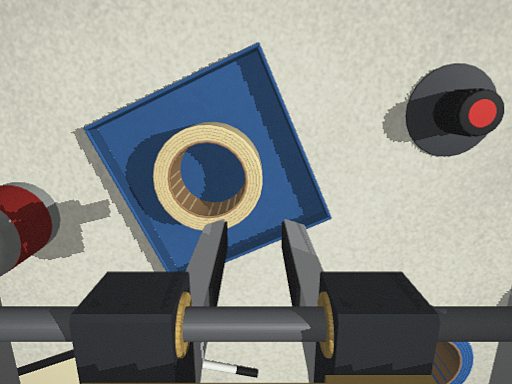

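View pics/top7.png

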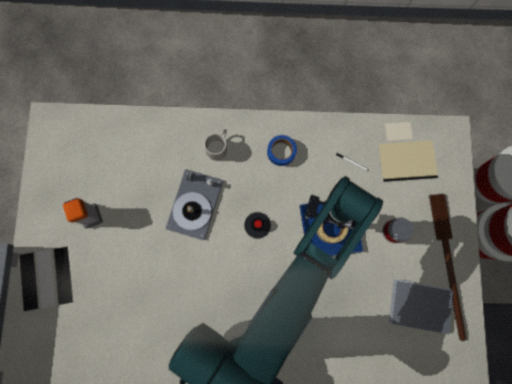

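The roll lies flat, centred in the tray at side (277,288) and wrist (208,178). The flange is flat, knob up, at side (235,235) and top (258,225). The bystanders are at the same pixels as at the start, and the robot touches nothing. Handing in.

Run:
```python
from bench import robot
print(robot.close_job())
```

```text
the job is handed in; nothing more can be done
None
```

Both parts are moved, and I handed the job in at about 24 s of the 58 s allowed.

- **Flange:** I pulled it straight up off the spindle by the knob and lowered it onto bare bench at about (0.497, -0.030), between stand and tray. I let go only once the wrist force showed contact. The last views show it flat and knob up.
- **Tape roll:** I took it by its wall, lifted it clear of the spindle and carried it level to the tray. I released it after contact at about 6 N. The wrist depth reading puts its centre at (0.492, -0.301), within 1 mm of the tray centre, with its top at 51.5 mm (52 mm expected) and tilt of about 0.2°.
- **Other things:** In the last side and top views the bystanders appear at the same places as at the start. I judged this by eye and did not measure it. The arm was raised and touching nothing, with wrist force near zero.

No check failed. The only disagreement was between cameras: the side camera's positions differed from the wrist and top views by up to 5 mm, so I relied mainly on the wrist view.

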